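# Hold the blue glass panel up to the light

## Robot

A 6-joint arm with a two-finger parallel gripper is mounted at the origin on the work surface. World frame = base frame: x ahead of the robot, y to its left, z up, the work surface at z = 0. Lengths are in m, angles in rad, forces in N, time in s.
With the tool pointing down it reaches from about 0.375 to 0.9 m from the base axis. Payload 3.1 kg.
Tool frame: the origin (TCP) lies on the centre line of the jaws, within the pads' length; the fingertips stand 14 mm ahead of it and the grasp point (between the pads) lies 5 mm behind it; z points along the fingers, y is the line along which they close (so a half turn about z gives the same grasp; the last joint's range is limited). The gripper opens to 87 mm and grips with 3 to 60 N. Pads are 19 mm wide; open, the fingers measure 117 mm over their backs; the gripper's body (75 mm by 190 mm) begins 51 mm behind the grasp point.
Start: joints at [1.151, 0.527, 1.433, -0, 1.181, -0.178], TCP at [0.149, 0.607, 0.209] pointing down, gripper open.
Joint ranges: [-3.08, 3.08], [-0.75, 2.2], [0.22, 2.44], [-1.43, 4.57], [0, 2.65], [-2.85, 2.85]. Speed limits (rad/s): [2.79, 2.79, 3.14, 3.14, 3.14, 3.14].

## Interface

Orientations are given as a unit quaternion [x, y, z, w].
In Python, from rig import robot gives the robot as it stands.
- The arm moves only by the tool move_arm, never from a script. Its argument "commands" is a list of rows, each an object with "hand": the finger opening in cm, from 0 to 8.7; "travel": the shift along the tool's x, y, z in cm, a list of three; "twist": the turn, a rotation vector about the tool's x, y, z in degrees, a list of three. In form: [{"hand": hand, "travel": [dx, dy, dz], "twist": [wx, wy, wz]}, ...]. A call has 1 to 5 rows; each row shifts and turns the commanded pose from where the row before left it, along the tool's axes as they then stand; what a row does not reach is not made up. A row lasts 1/12 s, in which the tool goes at most 41.7 mm and 7.16 degrees, less where a joint would pass 70% of its speed; a pose out of reach is approached as far as the arm can. A call is refused whole if a number of a shift passes 4.17 or a number of a turn 7.16, either way. A call with a gripper value outside its range is refused whole. The fingers move at their own pace and stop on an object; "force" is the grip in N (left out, the last holds). Time passes only in rows, so rows that do not move let the fingers close. It gives the time, the measured TCP pose, the force, the opening and the grip force at its end, in the units of the state.
- robot.get_obs(): the state, without advancing time (a new reading comes with each control period).
- robot.camera(name): name is "scene" or "top" or "wrist"; returns a dict with "frame" (480x640x3 uint8, red, green, blue), "fov_y" (degrees; the focal length in pixels is half the picture's height over the tangent of half this angle, whatever the lens; pixels are square), "cx", "cy" (the principal point, pixels), "extrinsics" (4x4, takes a point from camera to world coordinates); the wrist camera has in their place "T_tool_cam" (4x4, takes a point from camera to tool coordinates, whose origin is the TCP and whose axes are the flange's). Camera axes: x right, y down, z forward; pixel columns grow to the right and rows downward; lengths in m; the calibration is good to about 2 mm. A picture is of the moment at which its call begins: read the wrist's pose just before it. There is no depth.
- robot.hand_in(): hands the job in; it is judged then, once.
The state is a dict: "time": time; "q": joint angles; "joint_velocities": joint speeds; "joint_torque": joint torques, N m; "position": TCP position; "tool_rot": TCP orientation; "ft_force": force on the tool from outside, world axes, zero at the start; "moment": the same for the moment, N m; "grip_width": finger opening in m; "grip_force": force on a finger pad.
Only numpy, scipy, OpenCV 4.12 (cv2) and the standard library are available. Lean on these libraries where they do the work, as an engineer would, in place of code of your own. Each camera call takes 0.05 s, during which the arm holds its last target. There are 200 camera calls.

## Task

Take the blue leaded glass panel out of the wooden rack, drawing it straight up out of its groove, and hold it up to the white light panel for inspection: right way up, centred on the lit face, parallel to that face (lean included) and about 6 cm in front of it. Do not touch the light, and leave the other two panels, the jar and the brush where they are. Finish still holding the blue panel there, steady; do not put it down.

Things in the scene. Friction and masses are not known exactly. Their poses are not given: they have to be found in the camera images.
- blue_panel: The blue one, with a diamond of dark lead lines: a framed leaded glass panel, 10 mm thick (its x), 90 mm wide (its y), 120 mm high (its z, up), about 0.2 kg, alike on both sides. Origin: its very centre, so its top edge is 60 mm up. At the start it stands upright in a groove of the rack, its lower 35 mm inside. Pinch it across its thickness by the top edge; both faces count the same.
- amber_panel: A bystander. Amber, with an X of lead lines: a framed leaded glass panel, 10 mm thick (its x), 90 mm wide (its y), 120 mm high (its z, up), about 0.2 kg, alike on both sides. Origin: its very centre, so its top edge is 60 mm up. At the start it stands upright in a groove of the rack, its lower 35 mm inside. 
- green_panel: A bystander. Green, with two level lead lines: a framed leaded glass panel, 10 mm thick (its x), 90 mm wide (its y), 120 mm high (its z, up), about 0.2 kg, alike on both sides. Origin: its very centre, so its top edge is 60 mm up. At the start it stands upright in a groove of the rack, its lower 35 mm inside. 
- rack: Fixed wooden block 190 mm (its x) by 130 mm (y) by 45 mm high, origin at the centre of its underside, at the robot's right, turned by up to 0.5 rad. Three grooves along its y at x = -60, 0, 60 mm, each 14 mm wide, 94 mm long, 35 mm deep (floor 10 mm above the table). A panel stands in each, in any order, panel x along rack x, 50 mm between neighbours.
- light_stand: Fixed stand of the light, at the robot's left. Origin on the table below the head's centre; -x is the lit side (world -y within 0.45 rad), z up. Foot 120 mm square, 12 mm high, from 20 mm before the origin to 100 mm behind; post 45 mm behind. Head: white slab 160 wide, 140 high, 24 mm thick, centre 145 to 185 mm up, leaning back (top away from the lit side) by 0.08 to 0.4 rad.
- light_face (a point): The middle of the lit white face, on its surface (13 mm in front of the head's centre). Axes turn with the leaning head: x points into the light (-x is straight out of the face, towards where the panel is to be held), y is level across the face, z runs up along the face. The face reaches 80 mm to each side and 70 mm up and down.
- jar: A bystander. Closed glass jar with a steel cap, 60 mm across, 90 mm high, loose, origin at the centre of its underside, between rack and light.
- brush: A bystander. Small hand brush about 200 mm long lying flat on the table, loose, beyond the jar.
Mind the look-alikes: they are no part of the job. Of the things like the rack, leave any that is grey; of the rest the smaller one is meant. Of the things like the light_stand, leave any that is purple; of the rest the larger one is meant.

How it is judged:
By the outcome, as a careful person would: the job done as asked, in the order asked, and still so for the second after the job is handed in, while the arm keeps its last pose, push and grip.
It also fails if it takes over 38 s, if anything falls off the work surface, if the arm or the gripper's body presses on something with over 40 N, if the wrist force passes 120 N, or if a joint passes its speed limit or range.

## Working session

There is one attempt and no reset: what is moved stays moved. The work goes in short steps, Python scripts to look and compute and a tool call to move; the robot and the scene stay as the last step left them, time stands still between calls to the robot, and variables do not carry over. Pictures are saved under pics/ and viewed, at most 10 in all, crops included, and the job is handed in when it is done.

Besides the shell and the picture viewer there is one more tool, called after ">>>" as name(argument=value, ...) on one line, values as JSON. move_arm: Moves the arm, as the interface text tells. Its arguments: {"type":"object","properties":{"commands":{"type":"array"},"force":{"type":"number"}},"required":["commands"]}

```bash
mkdir -p pics; ls; python3 - <<'E'
from rig import robot
import cv2,pickle
d={}
for n in("scene","top","wrist"):
    o=robot.get_obs();c=robot.camera(n);c['obs']=o;d[n]=c
    cv2.imwrite(f"pics/{n}0.png",c["frame"][:,:,::-1])
    print(n,c["fov_y"],c["cx"],c["cy"],c.get("extrinsics",c.get("T_tool_cam")).round(3).tolist())
pickle.dump(d,open("c0.pkl","wb"))
print(robot.get_obs())
E
```

```text
pics
scene 50.667503789926435 319.2366278323554 244.02877899855915 [[-0.434, 0.704, -0.562, 1.191], [0.901, 0.351, -0.257, 0.336], [0.016, -0.618, -0.786, 1.033], [0.0, 0.0, 0.0, 1.0]]
top 53.688947221176406 315.6261484920837 239.84119225303596 [[-0.028, -0.996, 0.087, 0.419], [-1.0, 0.028, -0.002, 0.034], [-0.0, -0.087, -0.996, 1.414], [0.0, 0.0, 0.0, 1.0]]
wrist 65.081900738138 321.2901552621062 239.45779723959959 [[-0.0, -0.959, -0.284, 0.077], [1.0, -0.0, -0.001, -0.0], [0.001, -0.284, 0.959, -0.175], [0.0, 0.0, 0.0, 1.0]]
{'time': 0.15, 'q': array([ 1.15146564e+00,  5.28284589e-01,  1.43358766e+00, -2.17958295e-05,
        1.18142869e+00, -1.78482321e-01]), 'joint_velocities': array([-8.12494106e-04, -2.32886775e-03, -5.11172787e-03,  1.27468624e-03,
        6.06432602e-04, -2.61330427e-05]), 'joint_torque': array([ 5.51322846e-04, -4.40431345e+01, -1.76841885e+01,  6.33528898e-02,
        5.53043699e-02, -9.00862165e-05]), 'position': array([0.14880396, 0.60642481, 0.20778329]), 'tool_rot': array([ 1.20129172e-01,  9.92757902e-01, -8.19236818e-04, -2.41892132e-04]), 'ft_force': array([ 0.31000339, -0.07269834, -0.79446268]), 'moment': array([ 0.01739897, -0.03864669,  0.00734817]), 'grip_force': 0.0, 'grip_width': 0.08695008365514671}
```

View pics/scene0.png

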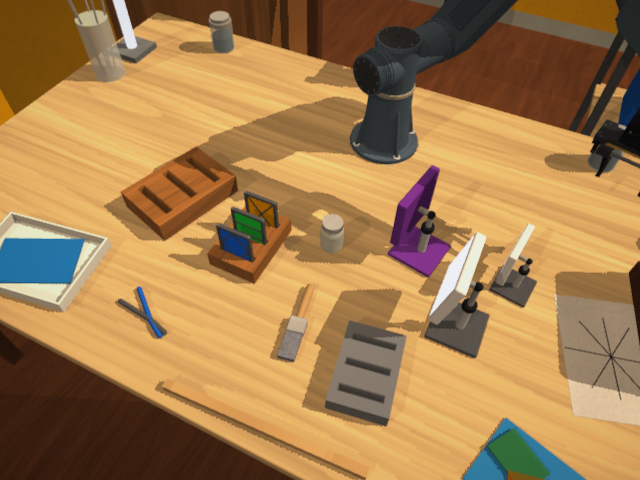

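View pics/top0.png

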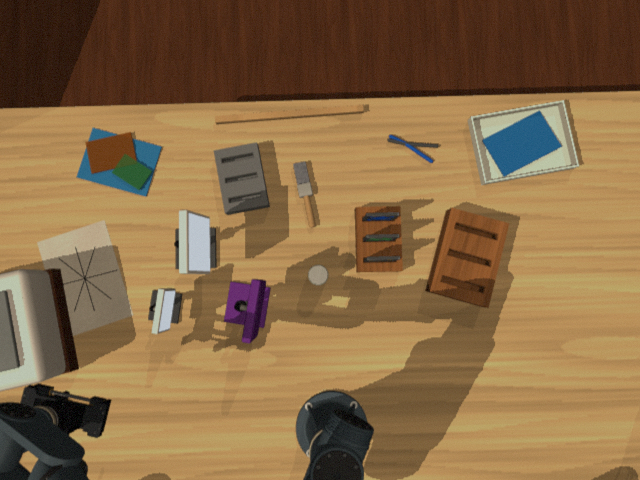

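Scene picture:
- **Racks:** the small brown one holding three panels is at (250,243), the large empty brown one at (180,190) and the grey one at (367,372). The small brown one is meant: it isn't grey and is smaller than the other brown rack.
- **Lights:** purple at (420,220), large white at (460,285), small white at (515,265). The large white one is meant: it isn't purple and is larger than the other white one.
- **Blue panel:** scene (236,243), top (381,217).

I'll confirm both choices in one enlarged crop.

```bash
python3 - <<'E'
import cv2,numpy as np
s=cv2.imread("pics/scene0.png");t=cv2.imread("pics/top0.png")
f=lambda im,x,y,w,h:cv2.resize(im[y:y+h,x:x+w],(400,300),interpolation=cv2.INTER_CUBIC)
cv2.imwrite("pics/crop1.png",np.vstack([np.hstack([f(s,200,180,120,90),f(s,410,225,136,102+24)]),np.hstack([f(t,340,195,100,75),f(t,150,200,100,75)])]))
E
```

```text
(no output)
```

View pics/crop1.png

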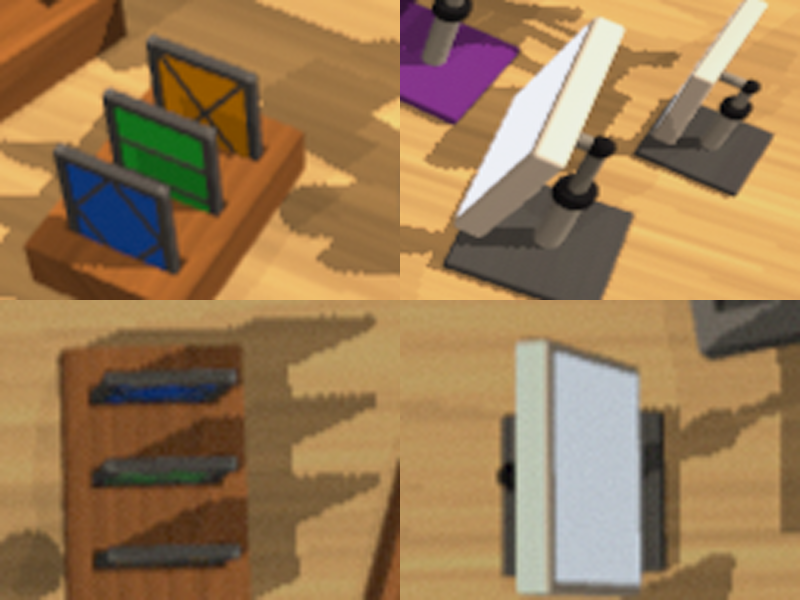

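Confirmed: the small brown rack holds blue at its far end, then green, then amber. The large white light's lit face points toward image right in the top view, which is -y. Next: rough triangulation.

```bash
cat > h.py <<'E'
import numpy as np,cv2,pickle
from scipy.spatial.transform import Rotation as R
def pose(o):
    T=np.eye(4);T[:3,:3]=R.from_quat(o["tool_rot"]).as_matrix();T[:3,3]=o["position"];return T
def ext(c): return c["extrinsics"] if "extrinsics" in c else pose(c["obs"])@c["T_tool_cam"]
def ray(c,p):
    f=240/np.tan(np.radians(c["fov_y"])/2);E=ext(c)
    d=E[:3,:3]@np.array([(p[0]-c["cx"])/f,(p[1]-c["cy"])/f,1]);return E[:3,3],d/np.linalg.norm(d)
def onz(c,p,z):
    o,d=ray(c,p);return o+d*(z-o[2])/d[2]
def tri(*cp):
    A=0;b=0;L=[ray(c,p) for c,p in cp]
    for o,d in L:
        P=np.eye(3)-np.outer(d,d);A=A+P;b=b+P@o
    x=np.linalg.solve(A,b);return x,max(np.linalg.norm(np.cross(x-o,d)) for o,d in L)
def proj(c,X):
    f=240/np.tan(np.radians(c["fov_y"])/2);x=np.linalg.inv(ext(c))@np.append(X,1);return c["cx"]+f*x[0]/x[2],c["cy"]+f*x[1]/x[2]
def look(robot,name):
    o=robot.get_obs();c=robot.camera(name);c["obs"]=o;return c
E
python3 - <<'E'
from h import *
d=pickle.load(open("c0.pkl","rb"));t,s,w=d["top"],d["scene"],d["wrist"]
np.set_printoptions(precision=4,suppress=True)
for p in [(366.2,213),(399,213)]: print("blue",onz(t,p,.13))
sc=lambda x,y:(410+(x-400)/2.941,225+y/2.381)
tc=lambda x,y:(150+(x-400)/4,200+(y-300)/4)
for n,a,b in [("TL",(588,25),(552,582)),("TR",(535,160),(552,348)),("BR",(457,222),(640,372)),("BL",(510,100),(640,586))]:
    x,e=tri((s,sc(*a)),(t,tc(*b)));print(n,x,e,"wrist px",proj(w,x))
sb=lambda x,y:(200+x*.3,180+y*.3)
tb=lambda x,y:(340+x/4,195+(y-300)/4)
for n,a,b in [("bL",(56,148),(106,372)),("bR",(170,190),(237,374))]:
    x,e=tri((s,sb(*b)) if 0 else (s,sb(*a)),(t,tb(*b)));print(n,x,e)
    x,e=tri((s,sb(*{'bL':(170,190),'bR':(56,148)}[n])),(t,tb(*b)));print(n,x,e)
E
```

```text
blue [ 0.6011 -0.1087  0.13  ]
blue [ 0.5986 -0.1983  0.13  ]
TL [0.4553 0.3501 0.2313] 0.001499055721014443 wrist px (np.float64(77.05613608132467), np.float64(761.945948877535))
TR [0.6027 0.3537 0.2251] 0.001080799050244645 wrist px (np.float64(158.79633649492044), np.float64(845.6876443419128))
BR [0.6027 0.3247 0.1044] 0.0010408388472375899 wrist px (np.float64(178.8099402612567), np.float64(657.2899420701572))
BL [0.455  0.3231 0.1028] 0.002307787146597866 wrist px (np.float64(129.62334531383422), np.float64(567.4216062703267))
bL [ 0.6142 -0.1362  0.1752] 0.03678394794058342
bL [ 0.5997 -0.1073  0.1339] 0.0019218845012310723
bR [ 0.5854 -0.1647  0.0997] 0.04178504623669692
bR [ 0.5975 -0.1993  0.1272] 7.330551438241184e-05
```

View pics/wrist0.png

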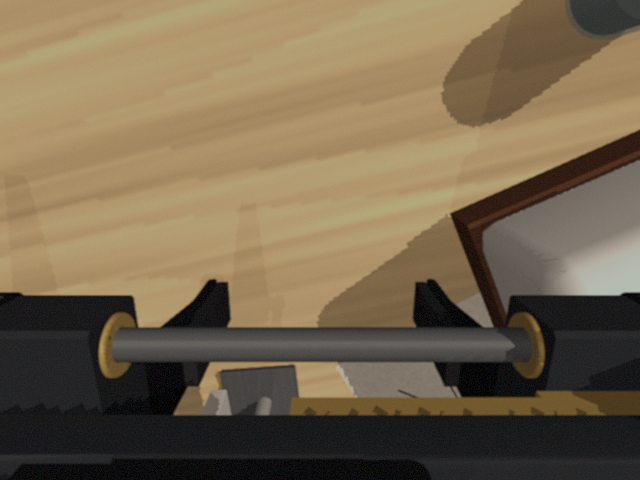

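The start wrist view doesn't show the light or the rack; the gripper fills its lower half. The rough points check out: blue's top edge is at z≈0.13 and 92 mm wide, and the light face centre is at about (0.53,0.34,0.166). I'll refine these with colour masks and fitted corners.

```bash
cat > q.py <<'E'
from h import *
def quad(mask,n=4):
    """4 corners of the biggest blob: approxPolyDP then line fit of each side's contour points"""
    cs=cv2.findContours(mask.astype(np.uint8),cv2.RETR_EXTERNAL,cv2.CHAIN_APPROX_NONE)[0]
    h=cv2.convexHull(max(cs,key=cv2.contourArea)) if n==4 else cv2.convexHull(np.vstack(cs))
    q=h
    for e in np.linspace(.01,.15,60):
        q=cv2.approxPolyDP(h,e*cv2.arcLength(h,True),True)
        if len(q)<=4:break
    q=q[:,0].astype(float);pts=np.vstack(cs)[:,0].astype(float);L=[]
    for i in range(4):
        a,b=q[i],q[(i+1)%4];u=(b-a)/np.linalg.norm(b-a);l=np.linalg.norm(b-a)
        s=(pts-a)@u;dd=np.abs((pts-a)@np.array([-u[1],u[0]]))
        p=pts[(s>.12*l)&(s<.88*l)&(dd<2)]
        vx,vy,x,y=cv2.fitLine(p.astype(np.float32),cv2.DIST_HUBER,0,.01,.01).ravel()
        L.append(np.cross([x,y,1],[x+vx,y+vy,1]))
    o=[]
    for i in range(4):
        c=np.cross(L[i-1],L[i]);o.append(c[:2]/c[2])
    return np.array(o)
E
python3 - <<'E'
from q import *
d=pickle.load(open("c0.pkl","rb"));t,s=d["top"],d["scene"]
np.set_printoptions(precision=4,suppress=True)
print(t["frame"][240,200],t["frame"][240,183],s["frame"][270,462],s["frame"][285,467],s["frame"][300,450])
def sub(c,x0,y0,x1,y1,f):
    im=c["frame"].astype(int);m=f(im[...,0],im[...,1],im[...,2]);k=np.zeros(m.shape,bool);k[y0:y1,x0:x1]=1;return m&k
face=lambda r,g,b:(b>=r)&(r>140)&(b>160)
qt=quad(sub(t,170,200,225,285,face));qs=quad(sub(s,420,225,490,330,face))
print(qt,qs)
blue=lambda r,g,b:(b>r+40)&(b>g+25)
print(quad(sub(t,355,205,405,228,blue),0),quad(sub(s,212,215,256,265,blue),0))
# rack yaw from brown top outline in top view
E
```

```text
[191 200 207] [190 200 180] [198 173 148] [237 239 223] [142 124 106]
[[189.     213.1146]
 [209.     219.3395]
 [209.     270.5598]
 [189.     268.7316]] [[472.5001 237.3782]
 [453.2366 288.1001]
 [429.8744 314.684 ]
 [450.0612 264.4763]]
[[391.1483 217.    ]
 [366.981  219.    ]
 [369.0735 219.    ]
 [379.667  217.    ]] [[248.1921 258.8039]
 [225.4135 249.6778]
 [219.2267 228.8363]
 [245.4092 239.9593]]
```

```bash
python3 - <<'E'
from q import *
d=pickle.load(open("c0.pkl","rb"));t,s=d["top"],d["scene"]
np.set_printoptions(precision=4,suppress=True)
P=[]
for a,b in [((472.5,237.4),(189,268.7)),((453.2,288.1),(189,213.1)),((429.9,314.7),(209,219.3)),((450.06,264.5),(209,270.56))]:
    x,e=tri((s,a),(t,b));P.append(x);print(x,e)
TL,TR,BR,BL=P;c=np.mean(P,0);ax=(TR-TL+BR-BL)/2;up=(TL-BL+TR-BR)/2
n=np.cross(ax,up);n/=np.linalg.norm(n);print("c",c,"w",np.linalg.norm(ax),"h",np.linalg.norm(up),"n",n,"lean",np.arcsin(-n[2]) ,"yaw",np.arctan2(ax[1],ax[0]))
# rack outline (brown) in top view -> yaw
im=t["frame"];hsv=cv2.cvtColor(im,cv2.COLOR_RGB2HSV)
print(hsv[265,365],hsv[240,358],hsv[300,360])
m=(hsv[...,0]<12)&(hsv[...,1]>120);k=np.zeros(m.shape,bool);k[195:285,345:412]=1
q=quad(m&k);print(q)
for i in range(4):
    a,b=onz(t,q[i],.045),onz(t,q[(i+1)%4],.045);print(a,np.linalg.norm(b-a),np.arctan2(*(b-a)[1::-1]))
E
```

```text
[0.4597 0.3485 0.2291] 0.001162019225065735
[0.5994 0.3479 0.2306] 0.0006477443893314486
[0.5984 0.3245 0.1121] 0.00035473500476352737
[0.4567 0.3248 0.1159] 0.0003652610538040135
c [0.5286 0.3364 0.1719] w 0.14069197622354282 h 0.11827003502289718 n [-0.0019 -0.9799  0.1995] lean -0.20081535362344344 yaw -0.0034683578071988425
[ 13 163 130] [ 13 178 122] [ 16 136 120]Traceback (most recent call last):
  File "<stdin>", line 13, in <module>
  File "q.py", line 12, in quad
    a,b=q[i],q[(i+1)%4];u=(b-a)/np.linalg.norm(b-a);l=np.linalg.norm(b-a)
             ~^^^^^^^^^
IndexError: index 1 is out of bounds for axis 0 with size 1
```

```bash
cat > plan.py <<'E'
from h import *
import json,math
def plan(T,wps,grip,vmax=4.0,wmax=7.0):
    """T 4x4 start; wps list of (pos,Rmat). Prints rounded rows in tool axes, chunked by 5, following the rounding."""
    rows=[];T=T.copy()
    for p,Rm in wps:
        p=np.array(p,float)
        rv=(R.from_matrix(T[:3,:3]).inv()*R.from_matrix(Rm)).as_rotvec(degrees=True)
        n=max(math.ceil(np.linalg.norm(p-T[:3,3])*100/vmax-.01),math.ceil(np.linalg.norm(rv)/wmax-.01),1)
        for k in range(n,0,-1):
            tr=np.round(T[:3,:3].T@(p-T[:3,3])*100/k,2)
            tw=np.round((R.from_matrix(T[:3,:3]).inv()*R.from_matrix(Rm)).as_rotvec(degrees=True)/k,2)
            T[:3,3]+=T[:3,:3]@tr/100;T[:3,:3]=T[:3,:3]@R.from_rotvec(tw,degrees=True).as_matrix()
            rows.append({"hand":grip,"travel":(tr+0).tolist(),"twist":(tw+0).tolist()})
    for i in range(0,len(rows),5):print(json.dumps(rows[i:i+5]))
    return T
def Rt(theta,lean=0,):
    """tool down, tool y at angle theta (rad); lean: then tilt so fingers' back leans along +tool y by lean"""
    y=np.array([math.cos(theta),math.sin(theta),0]);z=np.array([0,0,-1.]);up=-z
    u=up*math.cos(lean)+y*math.sin(lean);y=y*math.cos(lean)-up*math.sin(lean)
    return np.array([np.cross(y,-u),y,-u]).T
E
python3 - <<'E'
from plan import *
from rig import robot
plan(pose(robot.get_obs()),[((.22,.52,.36),Rt(1.45)),((.565,.12,.32),Rt(np.pi/2))],4)
E
```

```text
[{"hand": 4, "travel": [-1.79, -1.34, -3.04], "twist": [-0.02, 0.0, -1.38]}, {"hand": 4, "travel": [-1.76, -1.39, -3.04], "twist": [-0.02, -0.01, -1.37]}, {"hand": 4, "travel": [-1.73, -1.43, -3.05], "twist": [-0.02, 0.0, -1.38]}, {"hand": 4, "travel": [-1.7, -1.47, -3.04], "twist": [-0.02, -0.01, -1.37]}, {"hand": 4, "travel": [-1.66, -1.5, -3.05], "twist": [-0.02, 0.0, -1.38]}]
[{"hand": 4, "travel": [-2.79, -2.54, 0.29], "twist": [0.0, 0.0, -0.49]}, {"hand": 4, "travel": [-2.77, -2.56, 0.29], "twist": [0.0, 0.0, -0.49]}, {"hand": 4, "travel": [-2.75, -2.59, 0.28], "twist": [0.0, 0.0, -0.49]}, {"hand": 4, "travel": [-2.72, -2.61, 0.29], "twist": [0.0, 0.0, -0.5]}, {"hand": 4, "travel": [-2.7, -2.63, 0.28], "twist": [0.0, 0.0, -0.49]}]
[{"hand": 4, "travel": [-2.68, -2.66, 0.29], "twist": [0.0, 0.0, -0.5]}, {"hand": 4, "travel": [-2.66, -2.68, 0.28], "twist": [0.0, 0.0, -0.49]}, {"hand": 4, "travel": [-2.63, -2.7, 0.29], "twist": [0.0, 0.0, -0.5]}, {"hand": 4, "travel": [-2.61, -2.73, 0.28], "twist": [0.0, 0.0, -0.49]}, {"hand": 4, "travel": [-2.58, -2.75, 0.29], "twist": [0.0, 0.0, -0.5]}]
[{"hand": 4, "travel": [-2.56, -2.77, 0.28], "twist": [0.0, 0.0, -0.49]}, {"hand": 4, "travel": [-2.54, -2.79, 0.29], "twist": [0.0, 0.0, -0.5]}, {"hand": 4, "travel": [-2.51, -2.81, 0.28], "twist": [0.0, 0.0, -0.49]}, {"hand": 4, "travel": [-2.49, -2.84, 0.29], "twist": [0.0, 0.0, -0.5]}]
```

>>> move_arm(commands=[{"hand":4,"travel":[-1.75,-1.4,-3],"twist":[0,0,-1.4]},{"hand":4,"travel":[-1.75,-1.4,-3],"twist":[0,0,-1.4]},{"hand":4,"travel":[-1.75,-1.4,-3],"twist":[0,0,-1.4]},{"hand":4,"travel":[-1.7,-1.45,-3],"twist":[0,0,-1.4]},{"hand":4,"travel":[-1.7,-1.5,-3],"twist":[0,0,-1.4]}])

```text
time: 0.57
position: [0.2205, 0.5191, 0.3595]
tool_rot: [0.058, 0.998, -0.0, -0.0]
ft_force: [0.2, 0.6, 0.4]
grip_width: 0.0614
grip_force: 0.0
```

>>> move_arm(commands=[{"hand":4,"travel":[-2.8,-2.55,0.3],"twist":[0,0,-0.5]},{"hand":4,"travel":[-2.8,-2.55,0.3],"twist":[0,0,-0.5]},{"hand":4,"travel":[-2.75,-2.6,0.3],"twist":[0,0,-0.5]},{"hand":4,"travel":[-2.7,-2.6,0.3],"twist":[0,0,-0.5]},{"hand":4,"travel":[-2.7,-2.6,0.3],"twist":[0,0,-0.5]}])

```text
time: 0.98
position: [0.3446, 0.3764, 0.3434]
tool_rot: [0.037, 0.999, -0.0, -0.0]
ft_force: [0.7, -0.3, -0.4]
grip_width: 0.0408
grip_force: 0.0
```

>>> move_arm(commands=[{"hand":4,"travel":[-2.7,-2.65,0.3],"twist":[0,0,-0.5]},{"hand":4,"travel":[-2.65,-2.7,0.3],"twist":[0,0,-0.5]},{"hand":4,"travel":[-2.65,-2.7,0.3],"twist":[0,0,-0.5]},{"hand":4,"travel":[-2.6,-2.7,0.3],"twist":[0,0,-0.5]},{"hand":4,"travel":[-2.6,-2.75,0.3],"twist":[0,0,-0.5]}])

```text
time: 1.4
position: [0.4687, 0.234, 0.3283]
tool_rot: [0.016, 1.0, 0.0, -0.0]
ft_force: [-0.5, 0.5, -0.0]
grip_width: 0.0404
grip_force: 0.0
```

>>> move_arm(commands=[{"hand":4,"travel":[-2.55,-2.75,0.3],"twist":[0,0,-0.5]},{"hand":4,"travel":[-2.55,-2.8,0.3],"twist":[0,0,-0.5]},{"hand":4,"travel":[-2.5,-2.8,0.3],"twist":[0,0,-0.5]},{"hand":4,"travel":[-2.5,-2.8,0],"twist":[0,0,-0.5]},{"hand":4,"travel":[0,0,0],"twist":[0,0,0]}])

```text
time: 1.82
position: [0.5717, 0.1167, 0.3186]
tool_rot: [0.001, 1.0, -0.002, 0.001]
ft_force: [0.9, 0.7, 0.7]
grip_width: 0.0396
grip_force: 0.0
```

```bash
python3 - <<'E'
from h import *
from rig import robot
c=look(robot,"wrist");pickle.dump(c,open("w1.pkl","wb"));cv2.imwrite("pics/w1.png",c["frame"][:,:,::-1])
o=c["obs"];print(o["time"],o["position"],o["tool_rot"],o["q"],o["ft_force"])
for X in [(.4575,.3495,.23),(.601,.351,.228),(.6,.3246,.108),(.456,.324,.109)]:print(proj(c,X))
E
```

```text
1.8167 [0.57165693 0.11666161 0.31859123] [ 0.00106515  0.99999717 -0.00160423  0.0013987 ] [ 0.01170297  0.36317664  1.39699601 -0.00330473  1.37866481 -1.55633647] [0.93368545 0.70224478 0.7245093 ]
(np.float64(685.1216829876494), np.float64(66.90261487305324))
(np.float64(632.5313244586944), np.float64(274.09945089284923))
(np.float64(518.5941072591099), np.float64(230.850957165736))
(np.float64(540.9130783470233), np.float64(84.75875798376808))
```

View pics/w1.png

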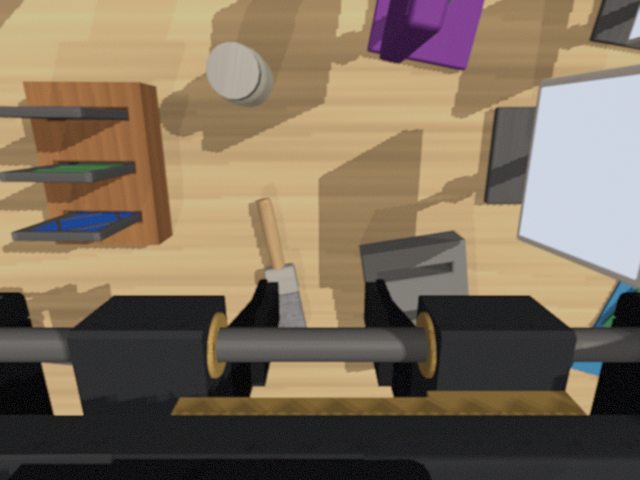

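The wrist view shows the wanted rack at left, with the blue top edge around (15..142, 215..240). The light's lit face is at right, with corners (540,85), (518,237) and the others off the frame edge. I'll tilt to get the whole face in view and take two views.

>>> move_arm(commands=[{"hand":4,"travel":[0,0,0],"twist":[-7,0,0]},{"hand":4,"travel":[0,0,0],"twist":[-7,0,0]},{"hand":4,"travel":[2,0,0],"twist":[0,0,0]},{"hand":4,"travel":[0,0,0],"twist":[0,0,0]}])

```text
time: 2.2
position: [0.5432, 0.1221, 0.3188]
tool_rot: [-0.001, 0.992, 0.122, -0.003]
ft_force: [-0.8, -0.5, -0.2]
grip_width: 0.04
grip_force: 0.0
```

```bash
python3 - <<'E'
from q import *
from rig import robot
c=look(robot,"wrist");pickle.dump(c,open("w2.pkl","wb"));cv2.imwrite("pics/w2.png",c["frame"][:,:,::-1])
for X in [(.4575,.3495,.23),(.601,.351,.228),(.6,.3246,.108),(.456,.324,.109)]:print(proj(c,X))
im=c["frame"].astype(int);m=(im[...,2]>=im[...,0]+4)&(im[...,0]>150);m[:, :350]=0
print(quad(m))
E
```

```text
(np.float64(570.0408404434903), np.float64(118.47569159383758))
(np.float64(540.6501937189828), np.float64(283.1638334480099))
(np.float64(443.4935612515678), np.float64(246.52322370044982))
(np.float64(455.4989144584123), np.float64(120.18685231928167))
[[572.18697117 120.5028666 ]
 [542.81087912 288.69115382]
 [443.56220619 250.41870488]
 [455.50051498 123.47105629]]
```

>>> move_arm(commands=[{"hand":4,"travel":[0,-4,0],"twist":[0,0,0]},{"hand":4,"travel":[0,-4,0],"twist":[0,0,0]},{"hand":4,"travel":[0,-2,0],"twist":[0,0,0]},{"hand":4,"travel":[0,0,0],"twist":[0,0,0]}])

```text
time: 2.58
position: [0.5478, 0.0228, 0.2943]
tool_rot: [-0.001, 0.993, 0.121, -0.001]
ft_force: [0.6, 0.3, 0.9]
grip_width: 0.04
grip_force: 0.0
```

```bash
python3 - <<'E'
from q import *
from rig import robot
c=look(robot,"wrist");pickle.dump(c,open("w3.pkl","wb"));cv2.imwrite("pics/w3.png",c["frame"][:,:,::-1])
for X in [(.4575,.3495,.23),(.601,.351,.228),(.6,.3246,.108),(.456,.324,.109)]:print(proj(c,X))
im=c["frame"].astype(int);m=(im[...,2]>=im[...,0]+4)&(im[...,0]>150);m[:, :300]=0
print(quad(m))
E
```

```text
(np.float64(700.9545526634354), np.float64(111.42458478548065))
(np.float64(654.5062387182904), np.float64(277.8530550058165))
(np.float64(530.4518542020787), np.float64(241.81172213195865))
(np.float64(551.7277695607647), np.float64(114.42515081111117))
[[639.         114.63500345]
 [639.         277.04984525]
 [531.46270852 245.43652227]
 [552.97673293 117.45144462]]
```

>>> move_arm(commands=[{"hand":4,"travel":[0,0,0],"twist":[-7,0,0]},{"hand":4,"travel":[0,0,0],"twist":[-3,0,0]},{"hand":4,"travel":[0,0,0],"twist":[0,0,0]}])

```text
time: 2.88
position: [0.5477, 0.0253, 0.2948]
tool_rot: [-0.001, 0.978, 0.209, -0.001]
ft_force: [0.8, -0.8, -0.5]
grip_width: 0.0403
grip_force: 0.0
```

```bash
python3 - <<'E'
from q import *
from rig import robot
np.set_printoptions(precision=4,suppress=True)
c=look(robot,"wrist");pickle.dump(c,open("w4.pkl","wb"));cv2.imwrite("pics/w4.png",c["frame"][:,:,::-1])
def fq(c,x0):
    im=c["frame"].astype(int);m=(im[...,2]>=im[...,0]+4)&(im[...,0]>150);m[:, :x0]=0
    return quad(m)
d=pickle.load(open("c0.pkl","rb"));t,s=d["top"],d["scene"];w2=pickle.load(open("w2.pkl","rb"))
A=fq(w2,350);B=fq(c,300);print(B)
roll=lambda q:np.roll(q,-int(np.argmax(q[:,0]-q[:,1])),0)
A,B=roll(A),roll(B)
S=[(472.5,237.4),(453.2,288.1),(429.9,314.7),(450.06,264.5)];Tp=[(189,268.7),(189,213.1),(209,219.3),(209,270.56)]
def rep(P,n):
    TL,TR,BR,BL=P;c=np.mean(P,0);ax=(TR-TL+BR-BL)/2;up=(TL-BL+TR-BR)/2;nn=np.cross(ax,up);nn/=np.linalg.norm(nn)
    print(n,"c",c,"w",np.linalg.norm(ax),"h",np.linalg.norm(up),"lean",np.arcsin(nn[2]),"nyaw",np.arctan2(nn[0],-nn[1]),"axyaw",np.arctan2(ax[1],ax[0]),"axtilt",ax[2]/.14)
X=[tri((w2,a),(c,b)) for a,b in zip(A,B)];print([e for _,e in X]);rep([x for x,_ in X],"wrist")
X=[tri((w2,a),(c,b),(s,p),(t,q)) for a,b,p,q in zip(A,B,S,Tp)];print([e for _,e in X]);rep([x for x,_ in X],"all")
o=c["obs"];print(o["time"],o["position"],o["tool_rot"])
E
```

```text
[[616.0158 116.0559]
 [584.8022 263.7399]
 [475.3042 236.5995]
 [489.6693 118.6031]]
[np.float64(7.014369598594083e-05), np.float64(0.00034858464996783957), np.float64(0.0002325940886626286), np.float64(0.00029697287709103847)]
wrist c [0.5314 0.3359 0.1722] w 0.14450953419205334 h 0.12413661898844841 lean 0.21348214114020048 nyaw 0.0016832172543801121 axyaw 0.0016470889992979698 axtilt -0.000172022486952498
[np.float64(0.002627830439293002), np.float64(0.0029805244169711594), np.float64(0.0031217052608935665), np.float64(0.00270952289181063)]
all c [0.53   0.3358 0.173 ] w 0.14264140706854395 h 0.12266609265625947 lean 0.20071297238174815 nyaw -0.010257714141894947 axyaw -0.008152289428032235 axtilt 0.010543161941566565
2.8833 [0.5477 0.0253 0.2948] [-0.0013  0.978   0.2085 -0.0008]
```

```bash
python3 - <<'E'
from plan import *
from rig import robot
plan(pose(robot.get_obs()),[((.6,-.09,.27),Rt(-0.02))],4)
E
```

```text
[{"hand": 4, "travel": [-0.37, -0.83, -0.17], "twist": [1.33, -1.37, 6.42]}, {"hand": 4, "travel": [-0.47, -0.79, -0.14], "twist": [1.33, -1.37, 6.42]}, {"hand": 4, "travel": [-0.55, -0.73, -0.11], "twist": [1.33, -1.37, 6.42]}, {"hand": 4, "travel": [-0.64, -0.67, -0.08], "twist": [1.33, -1.37, 6.42]}, {"hand": 4, "travel": [-0.71, -0.59, -0.05], "twist": [1.33, -1.36, 6.42]}]
[{"hand": 4, "travel": [-0.77, -0.51, -0.02], "twist": [1.33, -1.37, 6.42]}, {"hand": 4, "travel": [-0.82, -0.42, 0.01], "twist": [1.33, -1.37, 6.42]}, {"hand": 4, "travel": [-0.87, -0.33, 0.03], "twist": [1.33, -1.36, 6.42]}, {"hand": 4, "travel": [-0.9, -0.23, 0.06], "twist": [1.33, -1.37, 6.42]}, {"hand": 4, "travel": [-0.91, -0.13, 0.09], "twist": [1.33, -1.36, 6.42]}]
[{"hand": 4, "travel": [-0.92, -0.02, 0.11], "twist": [1.33, -1.37, 6.42]}, {"hand": 4, "travel": [-0.91, 0.08, 0.13], "twist": [1.34, -1.37, 6.42]}, {"hand": 4, "travel": [-0.9, 0.19, 0.15], "twist": [1.33, -1.36, 6.42]}, {"hand": 4, "travel": [-0.86, 0.29, 0.17], "twist": [1.34, -1.37, 6.41]}]
```

>>> move_arm(commands=[{"hand":4,"travel":[-0.4,-0.8,-0.2],"twist":[1.33,-1.37,6.42]},{"hand":4,"travel":[-0.5,-0.8,-0.1],"twist":[1.33,-1.37,6.42]},{"hand":4,"travel":[-0.55,-0.7,-0.1],"twist":[1.33,-1.37,6.42]},{"hand":4,"travel":[-0.6,-0.7,-0.1],"twist":[1.33,-1.37,6.42]},{"hand":4,"travel":[-0.7,-0.6,0],"twist":[1.33,-1.37,6.42]}])

```text
time: 3.35
position: [0.5666, -0.014, 0.2868]
tool_rot: [0.282, 0.949, 0.142, 0.001]
ft_force: [0.5, 0.1, -1.0]
grip_width: 0.0405
grip_force: 0.0
```

>>> move_arm(commands=[{"hand":4,"travel":[-0.8,-0.5,0],"twist":[1.33,-1.37,6.42]},{"hand":4,"travel":[-0.8,-0.4,0],"twist":[1.33,-1.37,6.42]},{"hand":4,"travel":[-0.9,-0.3,0],"twist":[1.33,-1.37,6.42]},{"hand":4,"travel":[-0.9,-0.2,0.1],"twist":[1.33,-1.37,6.42]},{"hand":4,"travel":[-0.9,-0.1,0.1],"twist":[1.33,-1.37,6.42]}])

```text
time: 3.77
position: [0.5866, -0.0545, 0.2779]
tool_rot: [0.541, 0.839, 0.066, 0.001]
ft_force: [-0.2, -0.2, -1.0]
grip_width: 0.0402
grip_force: 0.0
```

>>> move_arm(commands=[{"hand":4,"travel":[-0.9,0,0.1],"twist":[1.33,-1.37,6.42]},{"hand":4,"travel":[-0.9,0.1,0.1],"twist":[1.33,-1.37,6.42]},{"hand":4,"travel":[-0.9,0.2,0.2],"twist":[1.33,-1.37,6.42]},{"hand":4,"travel":[-0.9,0.3,0.2],"twist":[1.33,-1.37,6.42]},{"hand":4,"travel":[0,0,0],"twist":[0,0,0]}])

```text
time: 4.18
position: [0.6034, -0.0879, 0.2699]
tool_rot: [0.714, 0.7, 0.0, 0.002]
ft_force: [0.7, 1.7, -0.1]
grip_width: 0.0401
grip_force: 0.0
```

```bash
python3 - <<'E'
from h import *
from rig import robot
c=look(robot,"wrist");pickle.dump(c,open("w5.pkl","wb"));cv2.imwrite("pics/w5.png",c["frame"][:,:,::-1])
o=c["obs"];print(o["time"],o["position"],o["tool_rot"])
for X in [(.6,-.108,.13),(.598,-.199,.13)]:print(proj(c,X))
E
```

```text
4.1833 [ 0.60341081 -0.08790276  0.26987749] [7.13865876e-01 7.00279323e-01 4.10239069e-04 2.05257953e-03]
(np.float64(316.5971981326274), np.float64(243.61733812060763))
(np.float64(316.7188705224468), np.float64(335.3489313803089))
```

View pics/w5.png

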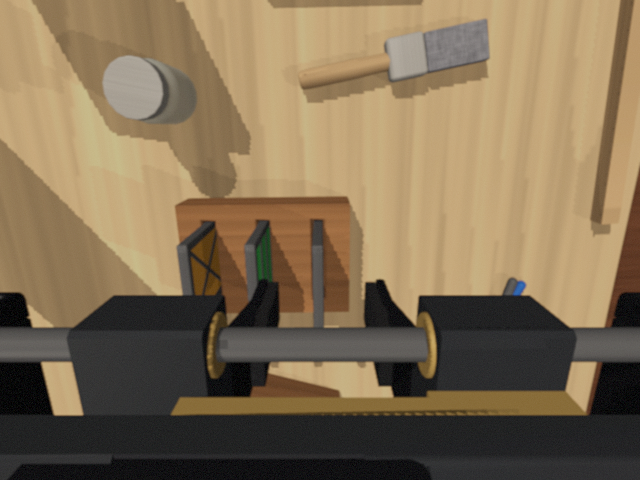

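Blue's top edge is the grey strip at columns about 313–324, rows about 245–335. Green is at (258,250) and amber at (195,255). I'll measure its centre line and yaw, and triangulate its height from w1 and w5.

```bash
python3 - <<'E'
from h import *
np.set_printoptions(precision=4,suppress=True)
c=pickle.load(open("w5.pkl","rb"));w1=pickle.load(open("w1.pkl","rb"))
hsv=cv2.cvtColor(c["frame"],cv2.COLOR_RGB2HSV)
P=[];W=[]
for r in range(252,322,3):
    m=np.where(hsv[r,300:340,1]<60)[0]+300
    if len(m)>3:P.append((m.mean(),r));W.append((m.min(),m.max()))
print(W[::4])
vx,vy,x,y=cv2.fitLine(np.array(P,np.float32),cv2.DIST_HUBER,0,.01,.01).ravel()
L=lambda r:(x+vx/vy*(r-y),r)
a,b=onz(c,L(255),.13),onz(c,L(320),.13);print(a,b,"yaw of width dir from +y:",np.arctan2(a[0]-b[0],a[1]-b[1]))
print("strip width mm",(W[len(W)//2][1]-W[len(W)//2][0]+1)*.19*2)
col=[(r,hsv[r,int(L(r)[0])].tolist()) for r in range(236,256,2)];print(col)
h1=cv2.cvtColor(w1["frame"],cv2.COLOR_RGB2HSV)
b=((h1[...,0]>105)&(h1[...,0]<128)&(h1[...,1]>130)&(h1[...,2]>60));b[:,160:]=0;b[:200]=0;b[245:]=0
ys,xs=np.where(b);print("w1 blue",xs.min(),xs.max(),ys.min(),ys.max())
g=(h1[...,1]<70)&(h1[...,2]<140);g[:,200:]=0;g[:205]=0;g[246:]=0
cs=max(cv2.findContours(g.astype(np.uint8),0,1)[0],key=cv2.contourArea);print(cv2.approxPolyDP(cs,3,True)[:,0].tolist())
for r0 in[(0.6,-.109,.13),(.598,-.199,.13)]:print(proj(w1,r0))
E
```

```text
[(np.int64(312), np.int64(322)), (np.int64(313), np.int64(322)), (np.int64(313), np.int64(322)), (np.int64(313), np.int64(323)), (np.int64(314), np.int64(322)), (np.int64(314), np.int64(322))]
[ 0.6004 -0.1186  0.13  ] [ 0.5997 -0.1828  0.13  ] yaw of width dir from +y: 0.011770227878169242
strip width mm 4.18
[(236, [20, 12, 63]), (238, [21, 28, 64]), (240, [24, 20, 65]), (242, [30, 12, 62]), (244, [30, 11, 68]), (246, [13, 19, 94]), (248, [18, 14, 92]), (250, [20, 18, 87]), (252, [12, 14, 91]), (254, [15, 18, 86])]
w1 blue 34 133 212 230
[[14, 240], [100, 240], [139, 220], [140, 214], [135, 212], [121, 219], [114, 212], [118, 221], [105, 223], [108, 226], [95, 232], [76, 230], [81, 228], [60, 230], [59, 220], [77, 212], [12, 232]]
(np.float64(99.31807905065742), np.float64(237.23074959286478))
(np.float64(10.112776540594666), np.float64(235.4512778631994))
```

The centre is (0.600, -0.154) with yaw about -0.015 and the top at 0.13; all three views agree. Moving over it and descending so the grasp point is about 17 mm below the top edge.

>>> move_arm(commands=[{"hand":4,"travel":[-3.3,-0.1,1],"twist":[0,0,-0.3]},{"hand":4,"travel":[-3.3,-0.1,2],"twist":[0,0,0]},{"hand":4,"travel":[0,0,4],"twist":[0,0,0]},{"hand":4,"travel":[0,0,3],"twist":[0,0,0]},{"hand":4,"travel":[0,0,0],"twist":[0,0,0]}])

```text
time: 4.65
position: [0.5937, -0.1529, 0.1637]
tool_rot: [0.712, 0.703, -0.002, -0.006]
ft_force: [-1.1, 1.0, -0.7]
grip_width: 0.0397
grip_force: 0.0
```

```bash
python3 - <<'E'
from h import *
from rig import robot
o=robot.get_obs();T=pose(o);print(o["time"],o["position"],T[:3,:3].round(4).tolist())
print(T[:3,:3].T@(np.array([.600,-.154,.108])-T[:3,3])*100)
E
```

```text
4.65 [ 0.5937369  -0.15290366  0.16368811] [[0.0126, 0.9999, -0.0103], [0.9999, -0.0126, 0.0056], [0.0054, -0.0104, -0.9999]]
[-0.13196887  0.68534007  5.5613699 ]
```

>>> move_arm(commands=[{"hand":4,"travel":[-0.1,0.7,0],"twist":[-0.6,-0.3,0]},{"hand":4,"travel":[0,0,1],"twist":[0,0,0]},{"hand":4,"travel":[0,0,0],"twist":[0,0,0]}])

```text
time: 4.9
position: [0.6069, -0.1563, 0.1605]
tool_rot: [0.712, 0.702, 0.003, 0.008]
ft_force: [-0.3, 0.6, 0.3]
grip_width: 0.0403
grip_force: 0.0
```

```bash
python3 - <<'E'
from h import *
from rig import robot
o=robot.get_obs();T=pose(o);print(o["time"],o["position"],T[:3,:3].round(4).tolist(),o["joint_velocities"])
print(T[:3,:3].T@(np.array([.600,-.154,.108])-T[:3,3])*100)
E
```

```text
4.9 [ 0.6068548  -0.15629554  0.16050805] [[0.0131, 0.9998, 0.0144], [0.9999, -0.013, -0.0069], [-0.0067, 0.0145, -0.9999]] [-0.00465497 -0.01164351  0.00680545 -0.00176562  0.03579192  0.00219133]
[ 0.25565098 -0.76446394  5.23867994]
```

>>> move_arm(commands=[{"hand":4,"travel":[0,0,0],"twist":[0,0,0]},{"hand":4,"travel":[0,0,0],"twist":[0,0,0]},{"hand":4,"travel":[0,0,0],"twist":[0,0,0]}])

```text
time: 5.15
position: [0.6062, -0.1568, 0.1606]
tool_rot: [0.712, 0.702, 0.002, 0.007]
ft_force: [0.7, 0.3, 0.5]
grip_width: 0.0398
grip_force: 0.0
```

```bash
python3 - <<'E'
from h import *
from rig import robot
o=robot.get_obs();T=pose(o);print(o["time"],o["position"],T[:3,:3].round(4).tolist(),o["joint_velocities"])
print(T[:3,:3].T@(np.array([.600,-.154,.108])-T[:3,3])*100)
E
```

```text
5.15 [ 0.60620535 -0.15676104  0.16062263] [[0.0145, 0.9998, 0.0136], [0.9999, -0.0144, -0.0067], [-0.0065, 0.0137, -0.9999]] [-0.00351336  0.0049032   0.00556386  0.00014959 -0.00048905 -0.0004641 ]
[ 0.30136763 -0.69659602  5.2513464 ]
```

The earlier reading was taken before the arm had settled. Correcting from a settled state.

>>> move_arm(commands=[{"hand":4,"travel":[0.3,-0.7,0.5],"twist":[0.8,0.4,0]},{"hand":4,"travel":[0,0,0],"twist":[0,0,0]},{"hand":4,"travel":[0,0,0],"twist":[0,0,0]},{"hand":4,"travel":[0,0,0],"twist":[0,0,0]}])

```text
time: 5.48
position: [0.5986, -0.1537, 0.1542]
tool_rot: [0.712, 0.702, -0.0, -0.001]
ft_force: [-1.2, 0.6, -0.3]
grip_width: 0.0396
grip_force: 0.0
```

```bash
python3 - <<'E'
from h import *
from rig import robot
o=robot.get_obs();T=pose(o);print(o["time"],o["position"],T[:3,:3].round(4).tolist(),o["joint_velocities"])
print(T[:3,:3].T@(np.array([.600,-.154,.108])-T[:3,3])*100)
E
```

```text
5.4833 [ 0.59856159 -0.15366891  0.15422205] [[0.015, 0.9999, -0.0023], [0.9999, -0.015, 0.0015], [0.0014, -0.0024, -1.0]] [-6.91694173e-05  1.33938034e-03 -5.53477014e-03 -3.03846879e-03
  2.27245105e-03  9.94255479e-04]
[-0.03753386  0.15524161  4.62180256]
```

Good. Descend and settle, then close gently.

>>> move_arm(commands=[{"hand":4,"travel":[0,0.15,2],"twist":[0,0,0]},{"hand":4,"travel":[0,0,1.6],"twist":[0,0,0]},{"hand":4,"travel":[0,0,1],"twist":[0,0,0]},{"hand":4,"travel":[0,0,0],"twist":[0,0,0]},{"hand":4,"travel":[0,0,0],"twist":[0,0,0]}])

```text
time: 5.9
position: [0.5998, -0.1535, 0.1078]
tool_rot: [0.712, 0.702, -0.001, -0.002]
ft_force: [0.5, -0.2, -0.1]
grip_width: 0.04
grip_force: 0.0
```

>>> move_arm(commands=[{"hand":2,"travel":[0,0,0],"twist":[0,0,0]},{"hand":1.3,"travel":[0,0,0],"twist":[0,0,0]},{"hand":0.8,"travel":[0,0,0],"twist":[0,0,0]},{"hand":0.5,"travel":[0,0,0],"twist":[0,0,0]},{"hand":0,"travel":[0,0,0],"twist":[0,0,0]}], force=25)

```text
time: 6.32
position: [0.6003, -0.1537, 0.1088]
tool_rot: [0.712, 0.702, -0.0, -0.001]
ft_force: [0.5, 0.4, -0.2]
grip_width: 0.0145
grip_force: 0.0
```

```bash
python3 - <<'E'
from h import *
from rig import robot
o=robot.get_obs();T=pose(o);print(o["time"],o["position"],T[:3,:3].round(4).tolist(),o["ft_force"],o["moment"],o["grip_width"],o["grip_force"])
E
```

```text
6.3167 [ 0.60034422 -0.15368993  0.10882566] [[0.0149, 0.9999, -0.0013], [0.9999, -0.0149, 0.001], [0.001, -0.0014, -1.0]] [ 0.53292561  0.37743355 -0.18531245] [-0.07710586  0.10669049 -0.01521614] 0.014467169061820809 0.0
```

>>> move_arm(commands=[{"hand":0,"travel":[0,0,0],"twist":[0,0,0]},{"hand":0,"travel":[0,0,0],"twist":[0,0,0]},{"hand":0,"travel":[0,0,0],"twist":[0,0,0]},{"hand":0,"travel":[0,0,0],"twist":[0,0,0]}], force=30)

```text
time: 6.65
position: [0.6003, -0.1537, 0.1087]
tool_rot: [0.712, 0.702, -0.0, -0.001]
ft_force: [0.1, -0.5, 3.1]
grip_width: 0.0097
grip_force: 30.0
```

>>> move_arm(commands=[{"hand":0,"travel":[0,0,-0.5],"twist":[0,0,0]},{"hand":0,"travel":[0,0,-1],"twist":[0,0,0]},{"hand":0,"travel":[0,0,-1.5],"twist":[0,0,0]},{"hand":0,"travel":[0,0,-1.5],"twist":[0,0,0]},{"hand":0,"travel":[0,0,-1.5],"twist":[0,0,0]}])

```text
time: 7.07
position: [0.5998, -0.1535, 0.169]
tool_rot: [0.712, 0.702, -0.0, -0.002]
ft_force: [0.2, 0.9, -1.2]
grip_width: 0.0091
grip_force: 30.0
```

>>> move_arm(commands=[{"hand":0,"travel":[0,0,-2],"twist":[0,0,0]},{"hand":0,"travel":[0,0,-2],"twist":[0,0,0]},{"hand":0,"travel":[0,0,0],"twist":[0,0,0]},{"hand":0,"travel":[0,0,0],"twist":[0,0,0]}])

```text
time: 7.4
position: [0.6009, -0.154, 0.2095]
tool_rot: [0.712, 0.702, 0.0, 0.0]
ft_force: [-0.4, 0.6, -2.2]
grip_width: 0.0095
grip_force: 30.0
```

```bash
python3 - <<'E'
from h import *
from rig import robot
c=look(robot,"scene");s2=c["frame"];t2=look(robot,"top");pickle.dump((c,t2),open("c1.pkl","wb"))
f=lambda im,x,y,w,h:cv2.resize(im[y:y+h,x:x+w],(400,300),interpolation=cv2.INTER_CUBIC)
cv2.imwrite("pics/lift.png",np.hstack([f(s2,180,150,160,120),f(t2["frame"],320,180,120,90)])[:,:,::-1])
o=robot.get_obs();T=pose(o);print(o["time"],o["position"],T[:3,:3].round(4).tolist(),o["ft_force"],o["moment"],o["grip_width"],o["grip_force"])
E
```

```text
7.5 [ 0.59924694 -0.15329784  0.20710441] [[0.015, 0.9999, -0.0046], [0.9999, -0.015, 0.0025], [0.0024, -0.0046, -1.0]] [-0.39643983  0.00784974 -2.11315441] [-0.07929228  0.04078787  0.01060633] 0.009457250717655859 29.99326229095459
```

View pics/lift.png

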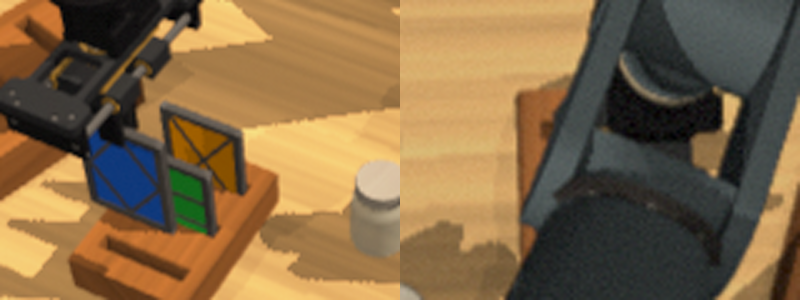

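The panel is clear of its groove and upright in the grip; the amber, green and jar haven't moved. Next I check the purple stand's extent and plan the transfer.

```bash
python3 - <<'E'
from plan import *
from rig import robot
d=pickle.load(open("c0.pkl","rb"));t=d["top"];hsv=cv2.cvtColor(t["frame"],cv2.COLOR_RGB2HSV)
m=(hsv[...,0]>130)&(hsv[...,0]<165)&(hsv[...,1]>100);ys,xs=np.where(m)
i=ys.argmin();print("purple top pix",xs[i],ys[i],[onz(t,(xs[i],ys[i]),z).round(3).tolist() for z in(0,.15,.25)])
T=pose(robot.get_obs())
c=np.array([.531,.336,.172]);L=.213;th=np.pi/2;Rf=Rt(th,L);n=-Rf[:,1]
tgt=c+.06*n-Rf[:,2]*.0387;print("tcp target",tgt)
plan(T,[((.602,-.154,.29),Rt(-.015)),((.555,.13,.30),Rf),(tgt+.05*n,Rf),(tgt,Rf)],0,4,6.5)
E
```

```text
purple top pix 177 242 [[0.548, 0.446, 0.0], [0.534, 0.402, 0.15], [0.525, 0.373, 0.25]]
tcp target [0.531      0.28553684 0.22250901]
[{"hand": 0, "travel": [-0.02, 0.08, -2.76], "twist": [-0.09, -0.05, 0.0]}, {"hand": 0, "travel": [-0.02, 0.08, -2.77], "twist": [-0.09, -0.04, 0.0]}, {"hand": 0, "travel": [-0.01, 0.09, -2.76], "twist": [-0.08, -0.05, 0.0]}, {"hand": 0, "travel": [1.89, -0.34, -0.07], "twist": [0.64, -0.64, -6.03]}, {"hand": 0, "travel": [1.91, -0.14, -0.09], "twist": [0.64, -0.65, -6.03]}]
[{"hand": 0, "travel": [1.92, 0.06, -0.11], "twist": [0.63, -0.65, -6.03]}, {"hand": 0, "travel": [1.9, 0.26, -0.13], "twist": [0.63, -0.65, -6.03]}, {"hand": 0, "travel": [1.86, 0.45, -0.15], "twist": [0.63, -0.64, -6.03]}, {"hand": 0, "travel": [1.8, 0.64, -0.18], "twist": [0.64, -0.64, -6.03]}, {"hand": 0, "travel": [1.72, 0.83, -0.21], "twist": [0.63, -0.65, -6.03]}]
[{"hand": 0, "travel": [1.62, 1.0, -0.24], "twist": [0.64, -0.64, -6.03]}, {"hand": 0, "travel": [1.5, 1.16, -0.27], "twist": [0.63, -0.65, -6.03]}, {"hand": 0, "travel": [1.37, 1.31, -0.3], "twist": [0.64, -0.64, -6.04]}, {"hand": 0, "travel": [1.22, 1.45, -0.33], "twist": [0.63, -0.65, -6.03]}, {"hand": 0, "travel": [1.06, 1.56, -0.35], "twist": [0.64, -0.64, -6.04]}]
[{"hand": 0, "travel": [0.88, 1.66, -0.38], "twist": [0.63, -0.65, -6.03]}, {"hand": 0, "travel": [0.7, 1.74, -0.41], "twist": [0.64, -0.64, -6.04]}, {"hand": 0, "travel": [0.52, 1.8, -0.45], "twist": [0.63, -0.65, -6.03]}, {"hand": 0, "travel": [0.6, 2.96, 1.07], "twist": [0.0, 0.0, 0.0]}, {"hand": 0, "travel": [0.6, 2.96, 1.07], "twist": [0.0, 0.0, 0.0]}]
[{"hand": 0, "travel": [0.6, 2.96, 1.07], "twist": [0.0, 0.0, 0.0]}, {"hand": 0, "travel": [0.6, 2.96, 1.08], "twist": [0.0, 0.0, 0.0]}, {"hand": 0, "travel": [0.0, 2.5, 0.0], "twist": [0.0, 0.0, 0.0]}, {"hand": 0, "travel": [0.0, 2.5, 0.0], "twist": [0.0, 0.0, 0.0]}]
```

The purple stand's nearest part (top row ~280) is at x≈0.43, clear of the path (panel x ≥ 0.486). Moving.

>>> move_arm(commands=[{"hand":0,"travel":[0,0.1,-2.8],"twist":[0,0,0]},{"hand":0,"travel":[0,0.1,-2.8],"twist":[0,0,0]},{"hand":0,"travel":[0,0,-2.8],"twist":[0,0,0]},{"hand":0,"travel":[1.9,-0.3,-0.1],"twist":[0.64,-0.64,-6]},{"hand":0,"travel":[1.9,-0.1,-0.1],"twist":[0.64,-0.64,-6]}])

```text
time: 7.92
position: [0.5975, -0.117, 0.2946]
tool_rot: [0.634, 0.773, -0.016, -0.001]
ft_force: [-0.2, 0.7, -3.3]
grip_width: 0.0096
grip_force: 30.0
```

>>> move_arm(commands=[{"hand":0,"travel":[1.9,0.1,-0.1],"twist":[0.64,-0.64,-6]},{"hand":0,"travel":[1.9,0.3,-0.1],"twist":[0.64,-0.64,-6]},{"hand":0,"travel":[1.9,0.5,-0.2],"twist":[0.64,-0.64,-6]},{"hand":0,"travel":[1.8,0.6,-0.2],"twist":[0.64,-0.64,-6]},{"hand":0,"travel":[1.7,0.8,-0.2],"twist":[0.64,-0.64,-6]}])

```text
time: 8.33
position: [0.581, -0.0201, 0.2957]
tool_rot: [0.41, 0.91, -0.055, -0.004]
ft_force: [0.0, 1.2, -2.2]
grip_width: 0.0096
grip_force: 30.0
```

>>> move_arm(commands=[{"hand":0,"travel":[1.6,1,-0.2],"twist":[0.64,-0.64,-6]},{"hand":0,"travel":[1.5,1.2,-0.3],"twist":[0.64,-0.64,-6]},{"hand":0,"travel":[1.4,1.3,-0.3],"twist":[0.64,-0.64,-6]},{"hand":0,"travel":[1.2,1.4,-0.3],"twist":[0.64,-0.64,-6]},{"hand":0,"travel":[1,1.6,-0.4],"twist":[0.64,-0.64,-6]}])

```text
time: 8.75
position: [0.5663, 0.0743, 0.2993]
tool_rot: [0.159, 0.983, -0.089, -0.004]
ft_force: [0.8, 0.1, -2.9]
grip_width: 0.0096
grip_force: 30.0
```

>>> move_arm(commands=[{"hand":0,"travel":[0.9,1.6,-0.4],"twist":[0.64,-0.64,-6]},{"hand":0,"travel":[0.7,1.7,-0.4],"twist":[0.64,-0.64,-6]},{"hand":0,"travel":[0.5,1.8,-0.4],"twist":[0.64,-0.64,-6]},{"hand":0,"travel":[0,0,0],"twist":[0,0,0]},{"hand":0,"travel":[0,0,0],"twist":[0,0,0]}])

```text
time: 9.17
position: [0.5573, 0.1302, 0.3016]
tool_rot: [0.003, 0.994, -0.106, -0.004]
ft_force: [-0.1, -0.4, -1.9]
grip_width: 0.0096
grip_force: 30.0
```

```bash
cat > tgt.py <<'E'
from plan import *
from rig import robot
c=np.array([.531,.336,.172]);Rf=Rt(np.pi/2,.213);n=-Rf[:,1];tgt=c+.06*n-Rf[:,2]*.0387
o=robot.get_obs();T=pose(o);print(o["time"],o["position"],o["grip_width"],o["ft_force"],abs(o["joint_velocities"]).max(),o["q"].round(2))
print("rot err deg",(R.from_matrix(T[:3,:3]).inv()*R.from_matrix(Rf)).as_rotvec(degrees=True).round(2))
for k in (.05,0):print("to",k,(T[:3,:3].T@(tgt+k*n-T[:3,3])*100).round(2))
E
python3 tgt.py
```

```text
9.1667 [0.55729552 0.13020898 0.30155248] 0.009598958946150836 [-0.05687732 -0.44516875 -1.93617776] 0.035729243393325213 [ 0.15  0.4   1.41 -0.21  1.38 -1.37]
rot err deg [ 0.04 -0.44 -0.32]
to 0.05 [ 2.66 11.83  4.47]
to 0 [ 2.69 16.83  4.48]
```

>>> move_arm(commands=[{"hand":0,"travel":[0.7,3,1.1],"twist":[0,-0.4,-0.3]},{"hand":0,"travel":[0.7,3,1.1],"twist":[0,0,0]},{"hand":0,"travel":[0.7,3,1.1],"twist":[0,0,0]},{"hand":0,"travel":[0.7,2.8,1.1],"twist":[0,0,0]},{"hand":0,"travel":[0,0,0],"twist":[0,0,0]}])

```text
time: 9.58
position: [0.5272, 0.2379, 0.2306]
tool_rot: [0.0, 0.994, -0.105, -0.003]
ft_force: [-0.7, -1.5, -2.9]
grip_width: 0.0093
grip_force: 30.0
```

>>> move_arm(commands=[{"hand":0,"travel":[0,0,0],"twist":[0,0,0]},{"hand":0,"travel":[0,0,0],"twist":[0,0,0]},{"hand":0,"travel":[0,0,0],"twist":[0,0,0]}])

```text
time: 9.83
position: [0.532, 0.2341, 0.236]
tool_rot: [0.002, 0.994, -0.106, 0.002]
ft_force: [0.1, 0.2, -2.4]
grip_width: 0.0093
grip_force: 30.0
```

```bash
python3 tgt.py; python3 - <<'E'
from h import *
from rig import robot
s,t,w=[look(robot,n) for n in("scene","top","wrist")];pickle.dump((s,t,w),open("c2.pkl","wb"))
f=lambda im,x,y,w,h:cv2.resize(im[y:y+h,x:x+w],(400,300),interpolation=cv2.INTER_CUBIC)
cv2.imwrite("pics/st.png",np.vstack([np.hstack([f(s["frame"],380,180,160,120),f(t["frame"],140,180,160,120)]),np.hstack([f(w["frame"],0,0,640,480)]*2)])[:,:,::-1])
E
```

```text
9.8333 [0.53199145 0.23411522 0.23596741] 0.009338887840049118 [ 0.13345241  0.20753409 -2.35514352] 0.011571913609800682 [ 0.33  0.49  1.45 -0.21  1.28 -1.17]
rot err deg [ 0.05  0.18 -0.27]
to 0.05 [0.1  0.31 0.23]
to 0 [0.12 5.31 0.23]
```

View pics/st.png

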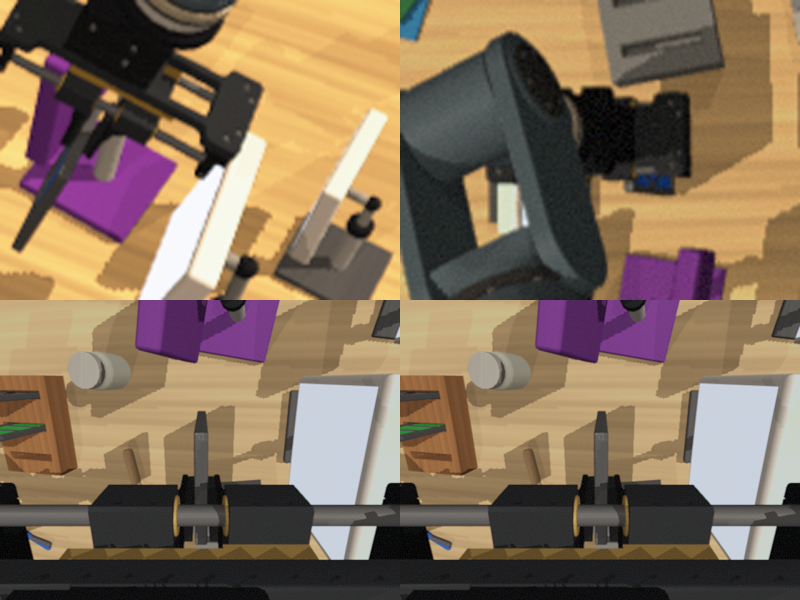

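The panel is held edge-on to the wrist view, in line with the tool at full-resolution column ~322, with the lit face to its right. In the scene view it lies parallel to the light. Checking for slip in the grip before the last 5 cm.

```bash
python3 - <<'E'
from h import *
np.set_printoptions(precision=1,suppress=True)
s,t,w=pickle.load(open("c2.pkl","rb"))
T=pose(w["obs"]);g=lambda p:T[:3,:3]@np.array(p)+T[:3,3]
for p in [(.045,0,-.0213),(.045,0,.0987),(-.045,0,.0987)]:print(p,"wrist",np.array(proj(w,g(p))),"scene",np.array(proj(s,g(p))))
h=cv2.cvtColor(w["frame"],cv2.COLOR_RGB2HSV)
for r in range(166,300,8):
    m=np.where((h[r,295:350,1]<60)&(h[r,295:350,2]<130))[0]+295;print(r,m.min() if len(m) else 0,m.max() if len(m) else 0,h[r,322].tolist(),end=" | ")
E
```

```text
(0.045, 0, -0.0213) wrist [322.1 209. ] scene [420.3 219.4]
(0.045, 0, 0.0987) wrist [321.9 174.8] scene [400.4 250.2]
(-0.045, 0, 0.0987) wrist [321.9 289.4] scene [385.7 280.1]
166 0 0 [18, 101, 185] | 174 0 0 [18, 96, 200] | 182 317 328 [10, 13, 57] | 190 315 329 [15, 18, 58] | 198 314 330 [0, 9, 56] | 206 312 331 [8, 18, 58] | 214 311 332 [10, 21, 111] | 222 311 332 [21, 18, 101] | 230 311 332 [23, 11, 90] | 238 311 332 [20, 18, 87] | 246 311 331 [20, 17, 88] | 254 311 331 [18, 15, 87] | 262 311 331 [13, 21, 87] | 270 312 331 [24, 15, 87] | 278 312 331 [18, 15, 86] | 286 299 349 [5, 17, 89] | 294 296 349 [120, 5, 47] |
```

No slip (corners within 1–2 mm of prediction). Final approach along the face normal, in stages.

>>> move_arm(commands=[{"hand":0,"travel":[0.1,1.5,0.2],"twist":[0,0.2,-0.3]},{"hand":0,"travel":[0,1.2,0],"twist":[0,0,0]},{"hand":0,"travel":[0,0,0],"twist":[0,0,0]},{"hand":0,"travel":[0,0,0],"twist":[0,0,0]}])

```text
time: 10.32
position: [0.5297, 0.2623, 0.2274]
tool_rot: [-0.002, 0.994, -0.106, -0.001]
ft_force: [-0.4, -0.1, -2.3]
grip_width: 0.0099
grip_force: 30.0
```

>>> move_arm(commands=[{"hand":0,"travel":[0,1,0],"twist":[0,0,0]},{"hand":0,"travel":[0,1,0],"twist":[0,0,0]},{"hand":0,"travel":[0,0.6,0],"twist":[0,0,0]},{"hand":0,"travel":[0,0,0],"twist":[0,0,0]},{"hand":0,"travel":[0,0,0],"twist":[0,0,0]}])

```text
time: 10.73
position: [0.5297, 0.2873, 0.2222]
tool_rot: [-0.002, 0.994, -0.106, -0.001]
ft_force: [-0.2, 0.2, -2.4]
grip_width: 0.0093
grip_force: 30.0
```

>>> move_arm(commands=[{"hand":0,"travel":[0,0,0],"twist":[0,0,0]},{"hand":0,"travel":[0,0,0],"twist":[0,0,0]}])

```text
time: 10.9
position: [0.5299, 0.2865, 0.2225]
tool_rot: [-0.001, 0.994, -0.106, -0.001]
ft_force: [-1.1, -0.5, -2.0]
grip_width: 0.0092
grip_force: 30.0
```

```bash
python3 tgt.py; python3 - <<'E'
from q import *
from rig import robot
s,t,w=[look(robot,n) for n in("scene","top","wrist")];pickle.dump((s,t,w),open("c3.pkl","wb"))
f=lambda im,x,y,w,h,W,H:cv2.resize(im[y:y+h,x:x+w],(W,H),interpolation=cv2.INTER_CUBIC)
cv2.imwrite("pics/fin.png",np.hstack([f(s["frame"],380,180,120,150,400,500),f(w["frame"],0,0,640,480,400,500)])[:,:,::-1])
E
```

```text
10.9 [0.52988898 0.28654456 0.22245303] 0.00924850967504095 [-1.14159343 -0.47356198 -2.00737919] 0.0048142101493053755 [ 0.41  0.54  1.39 -0.2   1.3  -1.1 ]
rot err deg [ 0.05 -0.07  0.15]
to 0.05 [-0.1  -5.1   0.01]
to 0 [-0.11 -0.1   0.02]
```

View pics/fin.png

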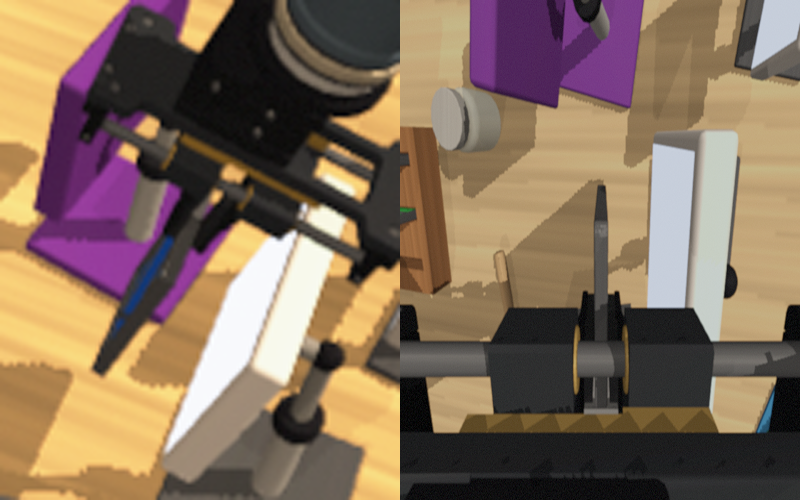

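The panel hangs parallel to the lit face at about 6 cm, about 1 mm and 0.2° off target. The force reading shows only the panel's weight and the arm has settled. The light, jar and rack are undisturbed. Handing in.

```bash
python3 -c "
from rig import robot
print(robot.hand_in())"
```

```text
the job is handed in; nothing more can be done
None
```

I drew the blue panel straight up out of its rack and handed the job in with it held steady in front of the large white light. By my measurements it is right way up, centred and parallel to the lit face (lean about 0.21 rad), and 6 cm out. The arm settled within about 1 mm of the target after 11 s, with no sign of contact with the light or any other object; the hand-in returned no verdict.

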